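Fit the lever to a ball valve and close it

TASK

Fit the long lever with the splined bore onto the bare stem of the clamped ball valve: lay it in line with the pipe, pointing to the robot's left (open), turn it clockwise under light pressure until you feel the splines first meet, and slide it fully home. Then swing it on clockwise until you feel the closed stop, a little past square across the pipe, pointing away from the robot, and let go. Never force the plastic splines or the stop, and leave the other parts on the bench alone.

Things in the scene. Friction and masses are not known exactly. Their poses are not given: they have to be found in the camera images.
- valve: Grey plastic ball valve strapped in a steel nest fixed to the bench. Origin: on the bench under the stem; z up; x along the 210 long pipe, the way an open valve's lever points (robot's left, within 20 degrees of world +y); y left of x. Nest plate 216 x 110 x 10; union nuts (x 43 to 69 either way) rise to 85 above the bench, straps (x +-87) to 79, bonnet neck (radius 19) to 100.
- seat (a point): Centre of the flat top (shoulder) of the valve's neck, on the stem's axis, 100 above the bench: the lever's origin must come to lie here. Axes as the valve's. The stem turns about z against a steady 0.2 N m of friction that holds it where it is left; clockwise (from above) it ends at the closed stop, a rigid one, where the lever points some 5 to 10 degrees past square: to be felt.
- spline_top (a point): On the stem's axis at the top of its white plastic splines, 22 above the seat: six teeth 60 degrees apart, tip radius 14, root radius 9.3, 5.2 wide, flat tops. A tooth points along valve x at the open stop. The stem was left 10 to 50 degrees clockwise of open: not measured, to be felt or seen. Axes as the valve's. Touching down at over 50 mm/s, or 15 N at the arm's end against the stop, harms it.
- nose_top (a point): Top of the stem's plain pilot nose, 34 above the seat, on its axis: radius 9.3 for 5 mm above the splines, then tapering to 4.5 at this point. It centres the bore at any angle of the lever. A thin dark line across the top lies in line with the pipe when the stem is at open. Axes as the valve's.
- lever: The long black plastic lever, 0.10 to 0.16 kg, lying right way up. Origin: centre of the hub's underside on the bore's axis; x along the arm to its end; z up. Hub radius 21, 30 high, with two flats 43 apart (y = +-21.5, 26 long, parallel to the arm) to grip from above. Arm 20 wide, x = 18 to 124, 14 to 27 above the underside; a lip at its end reaches down to the underside.
- bore_top (a point): Top of the lever's through bore, 30 above its underside. Six grooves 60 degrees apart, one along lever x, 7 wide, to radius 15; lands of radius 9.9 between. The hub rests on the tooth tops until the lever stands at the stem's angle, give or take 3.5 degrees of play, then slides down 22. It would also go on 60 degrees to either side, wrongly. Home and free, it droops 2 to 4 degrees.
- lever_end (a point): Point on the lever's arm near its end, 118 from the bore's axis and 20 above the underside. Axes as the lever's.
- small_lever: Bystander: shorter black lever for another valve, 32 x 32 x 22 square hub with a 12 square bore, arm to x = 81. Its place and the long lever's may be swapped. Origin: centre of the hub's underside.
- coupling0: Bystander: black plastic pipe coupling, standing, radius 25, 80 high. Origin: centre of its underside.
- coupling1: Bystander: a second such coupling.
- screwdriver: Bystander: a screwdriver lying on the bench.
There are look-alikes about, which are no part of the job. What is shaped like the lever but turquoise is not meant. Of the things that look like the valve, the smaller one is meant.

How it is judged (in metres and radians):
On the way:
1. the lever is fully home on the splines at the first match clockwise of the open direction, not yet swung across (z of lever in the frame of seat below 0.004 m and horizontal distance between lever and seat below 0.003 m and y of lever_end in the frame of valve below 0 m and x of lever_end in the frame of valve above 0.059 m), for 0.2 s.
At the end, for the whole second after the job is handed in: The lever sits on the valve stem, underside within 4 mm of the shoulder, centred within 3 mm, upright within 5.7 degrees, at the closed stop: pointing away from the robot (valve -y), its end 7 to 26 mm (about 3 to 12 degrees) clockwise past square across the pipe; at rest and released (z of lever in the frame of seat below 0.004 m and horizontal distance between lever and seat below 0.003 m and angle between lever's own z axis and vertical below 0.1 rad and x of lever_end in the frame of valve between -0.026 and -0.007 m and y of lever_end in the frame of valve below -0.1 m and linear speed of lever below 0.01 m/s and contact force between the fingers and lever below 0.1 N); the robot touches nothing.
It fails at once if the lever is pressed or wrenched against the valve with more than 150 N in all (contact force between lever and valve above 150 N).
It fails at once if another part on the bench is moved by more than 20 mm (distance of any of small_lever, coupling0, coupling1, screwdriver from where it was at the start of the episode above 0.02 m).
It also fails if it takes over 69 s, if anything falls off the work surface, if the arm or the gripper's body presses on something with over 40 N, if the wrist force passes 120 N, or if a joint passes its speed limit or range.

ROBOT

A 6-joint arm with a two-finger parallel gripper is mounted at the origin on the work surface. World frame = base frame: x ahead of the robot, y to its left, z up, the work surface at z = 0. Lengths are in mm, angles in rad, forces in N, time in s.
With the tool pointing down it reaches from about 275 to 750 mm from the base axis. Payload 10.2 kg.
Tool frame: the origin (TCP) lies between the finger pads; the fingertips stand 17 mm ahead of it and the grasp point (between the pads) lies 2 mm behind it (tips_ahead is the distance from the TCP to the fingertips, in mm); z points along the fingers, y is the line along which they close (so a half turn about z gives the same grasp; the last joint's range is limited). The gripper opens to 85 mm and grips with 20 to 120 N. Pads are 22 mm wide; open, the fingers measure 114 mm over their backs; the gripper's body (76 mm by 85 mm) begins 54 mm behind the grasp point. The pads swing forward as they close: fully open they stand 13 mm farther back than shut.
Start: joints at [-1.442, 0.313, 1.498, -0, 1.331, -0.223], TCP at [180.896, -492.857, 248.294] pointing down, gripper open.
Joint ranges: [-2.94, 2.94], [-0.97, 2.17], [0.19, 2.56], [-1.23, 4.37], [0.02, 3.11], [-2.88, 2.88]. Speed limits (rad/s): [2.39, 2.39, 3.01, 3.14, 3.14, 3.14].

INTERFACE

Orientations are given as a unit quaternion [w, x, y, z].
In Python, from rig import sense, capture, finish_job, boxes_of, tips_ahead gives the robot as it stands.
- The arm moves only by the tool drive_tool, never from a script. Its argument "commands" is text: rows parted by semicolons, each of 7 numbers parted by spaces: the shift along the world's x, y, z in units of 0.1 m (1.0 is 0.1 m), then the turn, a rotation vector about the world's x, y, z in units of pi/4 rad (1.0 is pi/4 rad), then the opening in per cent of the stroke, from 0 (shut) to 100 (fully open). A call has 1 to 20 rows; each row shifts and turns the commanded pose from where the row before left it; what a row does not reach is not made up. A row lasts 1/12 s, in which the tool goes at most 41.7 mm and 7.16 degrees, less where a joint would pass 70% of its speed; a pose out of reach is approached as far as the arm can. A call with a number of a shift or a turn outside -1 to 1 is refused whole. A call with a gripper value outside its range is refused whole. The fingers move at their own pace and stop on an object; "force" is the grip in N (left out, the last holds). Time passes only in rows, so rows that do not move let the fingers close. It gives the time, the measured TCP pose, the force, the opening and the grip force at its end, in the units of the state.
- sense(): the state, without advancing time (a new reading comes with each control period).
- capture(name): name is "scene" or "top"; returns a dict with "pixels" (480x640x3 uint8, blue, green, red), "fov_y" (degrees; the focal length in pixels is half the picture's height over the tangent of half this angle, whatever the lens; pixels are square), "cx", "cy" (the principal point, pixels), "position" and "attitude" of the camera in the world. Camera axes: x right, y down, z forward; pixel columns grow to the right and rows downward; lengths in mm; the calibration is good to about 2 mm. A picture is of the moment at which its call begins. There is no depth.
- finish_job(): hands the job in; it is judged then, once.
Trained networks look in a picture, given as the dict that the camera call returned (one of the last four; its "shot" number tells which), for a name from the list of things; names that differ only in an ending like _2 or _b are one class to them, and where a whole thing is asked for, a point or a joint stands for the part that bears it (a point fixed in the world has none). Each returns a list of dicts, best first, with "confidence" (0 to 1); they miss things now and then, are a little off and sometimes report something else, mostly with a low value. They report only what shows in the picture. A call takes as long as a camera call. They do not tell look-alikes from the thing itself.
- boxes_of(picture, name): "position" ([column, row] in pixels, amid what is visible of it).
The state is a dict: "time_s": time; "joints": joint angles; "dq": joint speeds; "tau": joint torques, N m; "eef_pos": TCP position; "ee_rot": TCP orientation; "force": force on the tool from outside, world axes, zero at the start; "wrist_torque": the same for the moment, N m; "grip_width": opening from 0.0 (shut) to 1.0 (fully open); "grip_force": force on a finger pad.
Only numpy, scipy, OpenCV 4.12 (cv2) and the standard library are available. Lean on these libraries where they do the work, as an engineer would, in place of code of your own. Each camera call takes 0.05 s, during which the arm holds its last target. There are 200 camera calls.

## Working session

There is one attempt and no reset: what is moved stays moved. The work goes in short steps, Python scripts to look and compute and a tool call to move; the robot and the scene stay as the last step left them, time stands still between calls to the robot, and variables do not carry over. Pictures are saved under pics/ and viewed, at most 10 in all, crops included, and the job is handed in when it is done.

Besides the shell and the picture viewer there is one more tool, called after "Emit:" in YAML: its name, and indented under it one key for each argument. drive_tool: Moves the arm, as the interface text tells. Shifts and turns lie within -1 to 1; 1 stands for 0.1 m of shift or pi/4 rad of turn. Its arguments: {"type":"object","properties":{"commands":{"type":"string"},"force":{"type":"number"}},"required":["commands"]}

```bash
mkdir -p pics; cat > h.py <<'E'
import numpy as np,cv2
from scipy.spatial.transform import Rotation as R
from rig import *
def rot(a):
    a=np.array(a,float)
    return a if a.shape==(3,3) else R.from_quat(a[[1,2,3,0]]).as_matrix()
def pos(p,uv,z):
    f=240/np.tan(np.radians(p["fov_y"]/2))
    d=rot(p["attitude"])@np.array([(uv[0]-p["cx"])/f,(uv[1]-p["cy"])/f,1])
    c=np.array(p["position"],float); return c+d*(z-c[2])/d[2]
def pix(p,X):
    f=240/np.tan(np.radians(p["fov_y"]/2))
    v=rot(p["attitude"]).T@(np.array(X,float)-np.array(p["position"])); return [p["cx"]+f*v[0]/v[2],p["cy"]+f*v[1]/v[2]]
E
python3 - <<'E'
from h import *
print(sense())
for n in("top","scene"):
    p=capture(n); cv2.imwrite(f"pics/{n}0.png",p["pixels"])
    print(n,{k:v for k,v in p.items() if k!="pixels"})
    for o,z in(("lever",15),("bore_top",30),("lever_end",20),("valve",50),("nose_top",134),("spline_top",122),("small_lever",10),("coupling0",80),("screwdriver",10)):
        for b in boxes_of(p,o)[:4]: print(o,np.round(b["position"]),round(b["confidence"],2),np.round(pos(p,b["position"],z)))
E
```

```text
{'time_s': 0.0, 'joints': array([-1.44241306e+00,  3.13452293e-01,  1.49847878e+00, -1.91134210e-05,
        1.33096537e+00, -2.23384352e-01]), 'dq': array([-1.37327848e-05, -1.42372265e-03, -8.88611593e-04,  8.27248111e-04,
        1.00538043e-03, -5.75317729e-04]), 'tau': array([ 6.07139336e-04, -4.12269223e+01, -2.59744924e+01, -1.96520118e-04,
        4.07767584e-03, -3.65466462e-05]), 'eef_pos': array([ 180.85287677, -492.60703635,  247.71818629]), 'ee_rot': array([-6.51600308e-04,  9.84571668e-01,  1.74980585e-01,  2.16824883e-05]), 'force': array([ 0.58215473, -0.1643696 , -0.11929113]), 'wrist_torque': array([-0.02754484, -0.01273224,  0.01440021]), 'grip_force': 0.0, 'grip_width': 0.9994585236404978}
top {'fov_y': 42.14679390465621, 'cx': 316.3546036716087, 'cy': 241.4949558630484, 'position': array([ 482.62462624,    3.0960796 , 1902.21287085]), 'attitude': array([-0.02045384,  0.71755345, -0.69599917,  0.01684755]), 'shot': 1}
lever [162. 244.] 0.76 [561. 482.  15.]
lever [259. 331.] 0.6 [307. 179.  15.]
lever [226. 247.] 0.58 [556. 287.  15.]
bore_top [167. 245.] 0.95 [55
[... 1276 characters left out ...]
5 [562. 488.  20.]
valve [231. 257.] 0.61 [ 477. -157.   50.]
valve [109. 357.] 0.57 [ 559. -486.   50.]
nose_top [231. 262.] 0.84 [ 563. -194.  134.]
nose_top [108. 358.] 0.81 [ 625. -489.  134.]
nose_top [384. 204.] 0.54 [629. 178. 134.]
nose_top [387. 258.] 0.28 [757.  68. 134.]
spline_top [107. 358.] 0.62 [ 614. -490.  122.]
spline_top [229. 260.] 0.6 [ 544. -191.  122.]
small_lever [320. 215.] 0.71 [458. 120.  10.]
small_lever [299. 370.] 0.69 [ 794. -194.   10.]
coupling0 [389. 261.] 0.89 [732. 103.  80.]
coupling0 [416. 241.] 0.7 [726. 193.  80.]
coupling0 [382. 202.] 0.58 [576. 226.  80.]
screwdriver [299. 369.] 0.74 [ 792. -194.   10.]
screwdriver [229. 263.] 0.7 [ 455. -155.   10.]
```

```bash
python3 - <<'E'
import cv2,numpy as np
t=cv2.imread("pics/top0.png"); s=cv2.imread("pics/scene0.png")
a=cv2.resize(t[215:375,130:530],(800,320),interpolation=cv2.INTER_CUBIC)
b=cv2.resize(s[140:430,60:500],(425,280),interpolation=cv2.INTER_AREA)
im=np.zeros((600,800,3),np.uint8); im[:320]=a; im[320:,:425]=b
im[320:600,430:800]=cv2.resize(t[232:332,316:448],(370,280),interpolation=cv2.INTER_CUBIC)
cv2.imwrite("pics/m0.png",im)
E
```

```text
(no output)
```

View pics/m0.png

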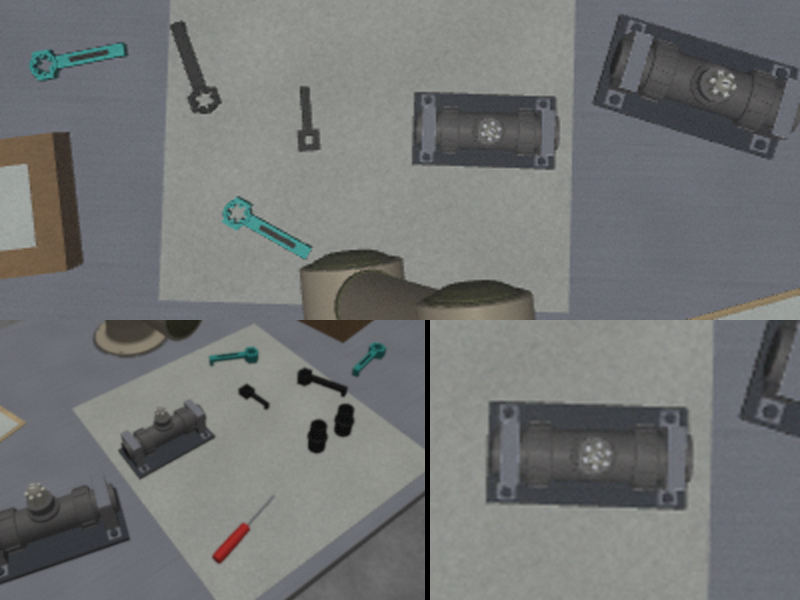

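The picture shows the black long lever with its hub at about (232,264) and its end at about (220,227). The small valve's stem is at (375,280), and the small black lever is at (284,285). The other two levers are turquoise.

```bash
cat > fit.py <<'E'
from h import *
from scipy.optimize import minimize
def hulls_lever(v,z0=0):
    x,y,a=v; c,s=np.cos(a),np.sin(a)
    W=lambda L:[[x+c*p[0]-s*p[1],y+s*p[0]+c*p[1],z0+p[2]] for p in L]
    t=np.linspace(0,2*np.pi,40)
    return [W([(21.3*np.cos(k),21.3*np.sin(k),z) for k in t for z in(0,30)]),
            W([(u,w,z) for u in(0,124) for w in(-10,10) for z in(14,27)]),
            W([(u,w,z) for u in(119,124) for w in(-10,10) for z in(0,27)])]
def render(p,H,box,K=8):
    x0,y0,x1,y1=box; m=np.zeros(((y1-y0)*K,(x1-x0)*K),np.uint8)
    for h in H:
        q=np.array([pix(p,X) for X in h])+0.5
        q=((q-[x0,y0])*K).astype(np.float32)
        cv2.fillConvexPoly(m,cv2.convexHull(q).round().astype(int),255)
    return cv2.resize(m,None,fx=1/K,fy=1/K,interpolation=cv2.INTER_AREA)/255.
def dark(p,box):
    x0,y0,x1,y1=box; g=p["pixels"][y0:y1,x0:x1].astype(float).mean(2)
    bg=np.median(g); lo=np.percentile(g,4); return np.clip((bg-g)/(bg-lo),0,1)
def fitlever(p,box,v0,z0=0):
    d=dark(p,box); 
    f=lambda v:((render(p,hulls_lever(v,z0),box)-d)**2).sum()
    r=None
    for _ in range(2):
        r=minimize(f,v0,method="Nelder-Mead",options=dict(initial_simplex=np.array([v0]+[np.add(v0,e) for e in((8,0,0),(0,8,0),(0,0,.12))]),xatol=.05,fatol=.001)); v0=r.x
    return r.x,r.fun
E
python3 - <<'E'
from fit import *
T=capture("top"); S=capture("scene")
c=pos(T,(232,264),30); print(c, pix(S,c))
v0=[c[0],c[1],.32]
print("T",fitlever(T,(212,218,248,280),v0))
e=np.array(pix(S,c)); e2=np.array(pix(S,c+[118,38,0])); m=((e+e2)/2).astype(int)
print("S",fitlever(S,(m[0]-40,m[1]-26,m[0]+40,m[1]+26),v0))
for p,cc in((T,(375,280)),(S,(229,250))):
    b=p["pixels"].astype(float).min(2); x,y=cc; h=16
    w=np.clip(b[y-h:y+h,x-h:x+h]-120,0,None); yy,xx=np.mgrid[y-h:y+h,x-h:x+h]
    u=((w*xx).sum()/w.sum(),(w*yy).sum()/w.sum()); print("stem",u,pos(p,u,122),w.max())
# plate
g=T["pixels"].astype(float).mean(2)[240:320,325:418]; m=(g<np.median(g[:5])*.75).astype(np.uint8)
m=cv2.morphologyEx(m,cv2.MORPH_CLOSE,np.ones((9,9)))
k=max(cv2.findContours(m,0,2)[0],key=cv2.contourArea)
r=cv2.minAreaRect(k); print(r)
big=np.hstack([cv2.resize(T["pixels"][262:298,357:393],(400,400),interpolation=cv2.INTER_CUBIC),cv2.resize(S["pixels"][235:275,210:250],(400,400),interpolation=cv2.INTER_CUBIC)])
cv2.imwrite("pics/st.png",big)
E
```

```text
[505.91467556 265.55841668  30.        ] [np.float64(374.206486848325), np.float64(195.80243471929106)]
T (array([5.04804778e+02, 2.68745598e+02, 3.81707543e-01]), np.float64(53.65715476887236))
S (array([5.02515968e+02, 2.72289570e+02, 3.73697195e-01]), np.float64(119.39614401698461))
stem (np.float64(374.77363515312913), np.float64(280.3808255659121)) [ 470.55113169 -156.29910157  122.        ] 48.0
stem (np.float64(217.9879372738239), np.float64(240.03317249698432)) [ 477.47332657 -179.23387186  122.        ] 22.0
((51.69617462158203, 40.00700759887695), (81.8406753540039, 36.51243209838867), 2.045408248901367)
```

View pics/st.png

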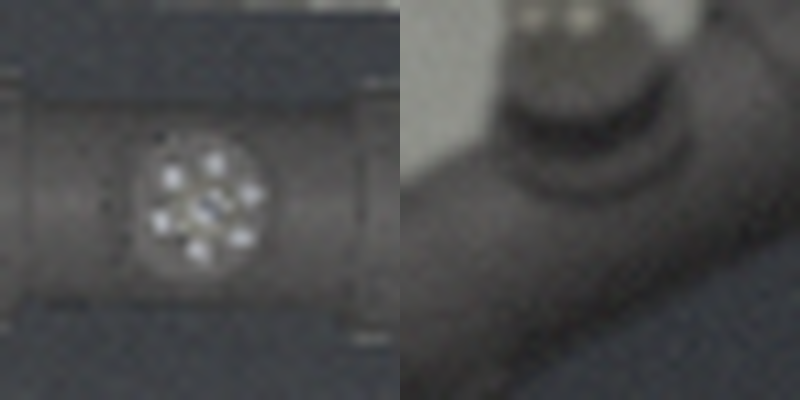

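The picture shows six white tooth tops around about (375.1,280.1) in the top image. One tooth lies about 42° clockwise of image-left. Next I'll convert this to world axes.

```bash
python3 - <<'E'
from fit import *
T=capture("top"); S=capture("scene")
P=np.array([(173,177),(215,162),(252,194),(241,237),(199,250),(161,220)])/11.111-.5+[357,262]
W=np.array([pos(T,u,122) for u in P]); c=W.mean(0); d=W-c
print(c,np.linalg.norm(d[:,:2],axis=1)); print(np.degrees(np.arctan2(d[:,1],d[:,0]))%60)
a=pos(T,(340,280),10);b=pos(T,(340+50*np.cos(np.radians(2.045)),280+50*np.sin(np.radians(2.045))),10)
print("valve x yaw",np.degrees(np.arctan2(*(a-b)[[1,0]])))
# pipe/plate yaw via edges
g=T["pixels"].astype(float).mean(2); m=np.zeros((480,640),np.uint8)
for y0,z in ((256,10),(306,10)):
    pts=[]
    for x in range(348,406):
        col=g[y0-9:y0+9,x]; gr=np.abs(np.diff(cv2.GaussianBlur(col[:,None],(1,3),0)[:,0])); w=gr**2; w[gr<gr.max()*.4]=0
        pts.append((x,y0-8.5+(w*np.arange(17)).sum()/w.sum()))
    l=cv2.fitLine(np.array(pts,np.float32),cv2.DIST_HUBER,0,.01,.01).ravel()
    A=pos(T,l[2:]-l[:2]*20*np.sign(l[0]),z);B=pos(T,l[2:]+l[:2]*20*np.sign(l[0]),z); print("edge yaw",np.degrees(np.arctan2(*(A-B)[[1,0]])),l[2:])
print(pix(S,c))
u0=np.array(pix(S,c)).astype(int); x,y=u0; h=9
print(S["pixels"][y-h:y+h,x-h:x+h].min(2))
print([tips_ahead(w) for w in (0,.5,1)] if callable(tips_ahead) else tips_ahead)
E
```

```text
[ 471.38146166 -157.25151539  122.        ] [11.50990277 11.64542625 12.04987422 11.68361629 11.2898362  12.26092238]
[50.43369175 51.09882491 47.3695225  50.06589729 51.21909872 47.94009289]
valve x yaw 89.71423583175383
edge yaw 89.87221220529196 [372.      261.53842]
edge yaw 90.30160067250591 [376.5    298.4785]
[np.float64(225.16837714331132), np.float64(234.1451365676851)]
[[137 136 136 133 136 135 134 135 140 138 139 136 137 136 136 137 139 135]
 [137 139 136 134 139 135 135 137 137 138 139 137 132 135 137 134 139 133]
 [133 136 135 136 139 138 136 139 143 142 141 138 137 136 133 137 135 138]
 [139 135 135 136 139 138 138 135 137 141 139 134 133 137 135 132 133 138]
 [139 137 135 138 138 136 132 126 121 124 122 121 127 132 137 133 134 134]
 [138 137 135 135 137 133 125 116 116 120 121 116 120 123 123 132 136 134]
 [134 137 138 137 138 131 119 111 114 118 117 112 109 107 109 118 135 141]
 [137 138 137 139 140 134 116 105 105 108 110 106 103  97 108 125 133 136]
 [134 137 135 137 138 128 113 102  95  99 100 100  98 100 115 126 131 131]
 [136 138 137 132 118 110  97  88  93  93  96  97  91  93 102 110 112 123]
 [136 133 136 126 110  92  96 100  92  90  94 100 104  97  84  84  91 110]
 [136 135 135 131 115  96 109 112  99  86  97 117 122 105  83  74  78  93]
 [136 136 135 133 115  95 102 107  88  82  88 104 112  93  81  68  71  76]
 [137 135 136 130 110  87  82  80  75  72  77  86  86  79  73  69  71  73]
 [135 139 134 123  97  78  73  72  73  70  72  69  73  71  72  69  73  75]
 [138 136 134 113  91  76  73  73  72  68  70  70  72  72  68  71  73  76]
 [135 138 133 115  88  79  75  74  67  70  71  72  72  75  74  74  75  77]
 [136 139 132 113  87  81  77  75  70  71  70  75  71  68  74  78  79  77]]
17.0
```

Emit:
drive_tool:
  commands: "0.16 0.38 0 0 0 0 100;0.16 0.38 0 0 0 0 100;0.16 0.38 0 0 0 0 100;0.16 0.38 0 0 0 0 100;0.16 0.38 0 0 0 0 100;0.16 0.38 0 0 0 0 100;0.16 0.38 0 0 0 0 100;0.16 0.38 0 0 0 0 100;0.16 0.38 0 0 0 0 100;0.16 0.38 0 0 0 0 100;0.16 0.38 0 0 0 0 100;0.16 0.38 0 0 0 0 100;0.16 0.38 0 0 0 0 100;0.16 0.38 0 0 0 0 100;0.16 0.38 0 0 0 0 100;0.16 0.38 0 0 0 0 100;0.16 0.38 0 0 0 0 100;0.16 0.38 0 0 0 0 100;0.16 0.38 0 0 0.035 0 100;0 0 0 0 0 0 100"
  force: 30

```text
time_s: 2.87
eef_pos: [486.2, 234.1, 246.8]
ee_rot: [-0.003, 0.984, 0.177, -0.015]
force: [-0.1, -0.0, 0.2]
grip_width: 1.003
grip_force: 0.0
```

Emit:
drive_tool:
  commands: "0.1 0.17 -0.3 0 -0.035 0 100;0.09 0.18 -0.3 0 0 0.03 100;0 0 -0.35 0 0 0 100;0 0 -0.25 0 0 0 100;0 0 -0.2 0 0 0 100;0 0 0 0 0 0 100;0 0 0 0 0 0 100"

```text
time_s: 3.45
eef_pos: [503.8, 263.9, 108.3]
ee_rot: [0.0, 0.982, 0.187, -0.001]
force: [0.8, 0.5, 0.9]
grip_width: 0.999
grip_force: 0.0
```

Emit:
drive_tool:
  commands: "0.01 0.05 -0.2 0 0 0 100;0 0 -0.25 0 0 0 100;0 0 -0.2 0 0 0 100;0 0 -0.15 0 0 0 100;0 0 -0.04 0 0 0 100;0 0 0 0 0 0 100;0 0 0 0 0 0 100"

```text
time_s: 4.03
eef_pos: [505.9, 269.4, 26.1]
ee_rot: [-0.0, 0.982, 0.187, 0.001]
force: [0.3, -0.5, 0.3]
grip_width: 1.001
grip_force: 0.0
```

```bash
python3 - <<'E'
from h import *
T=capture("top");S=capture("scene"); e=sense()["eef_pos"];print(e)
a,b=[np.array(pix(p,e)).astype(int) for p in(T,S)]
o=[cv2.resize(p["pixels"][u[1]-35:u[1]+35,u[0]-35:u[0]+35],(400,400),interpolation=cv2.INTER_CUBIC) for p,u in((T,a),(S,b))]
cv2.imwrite("pics/g1.png",np.hstack(o))
E
```

```text
[505.80519183 269.39148122  25.99340338]
```

View pics/g1.png

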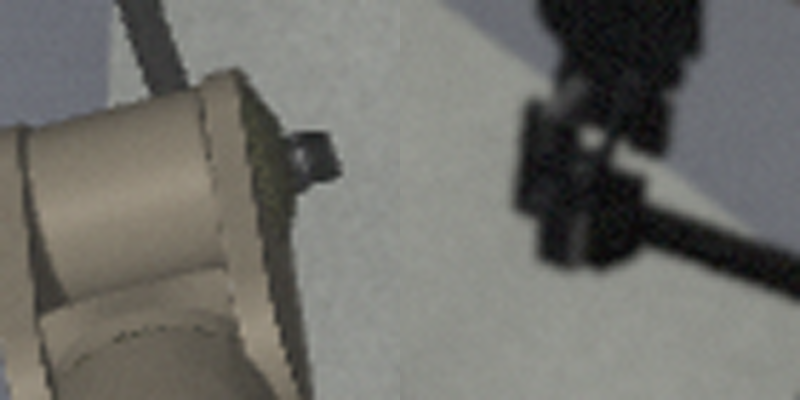

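The scene view (right) shows the fingers straddling the hub at about (580,200) in the crop. The top view is blocked by the arm. I'll close the gripper.

Emit:
drive_tool:
  commands: "0 0 0 0 0 0 30;0 0 0 0 0 0 30;0 0 0 0 0 0 30;0 0 0 0 0 0 30;0 0 0 0 0 0 30;0 0 0 0 0 0 30;0 0 0 0 0 0 30;0 0 0 0 0 0 30;0 0 0 0 0 0 30"
  force: 40

```text
time_s: 4.88
eef_pos: [505.2, 269.3, 24.8]
ee_rot: [-0.0, 0.982, 0.187, 0.0]
force: [-1.1, -0.7, 5.6]
grip_width: 0.497
grip_force: 41.6
```

Emit:
drive_tool:
  commands: "0 0 0.1 0 0 0 30;0 0 0.2 0 0 0 30;0 0 0.3 0 0 0 30;0 0 0.3 0 0 0 30;0 0 0.3 0 0 0 30;0 0 0.3 0 0 0 30;0 -0.2 0.3 0 0 0.1 30;-0.03 -0.3 0 0 0 0.15 30;-0.03 -0.3 0 0 0 0.15 30;-0.03 -0.3 0 0 0 0.15 30;-0.03 -0.3 0 0 0 0.15 30;-0.03 -0.3 0 0 0 0.15 30;-0.03 -0.3 0 0 0 0.15 30;-0.03 -0.3 0 0 0 0.15 30;-0.03 -0.3 0 0 0 0.15 30;-0.03 -0.3 0 0 0 0.15 30;-0.03 -0.3 0 0 0 0.06 30;-0.03 -0.3 0 0 0 0 30;-0.02 -0.3 0 0 0 0 30;0 -0.2 0 0 0 0 30"

```text
time_s: 6.55
eef_pos: [469.2, -133.1, 204.7]
ee_rot: [0.0, 0.711, 0.703, -0.0]
force: [-0.2, 1.1, 0.1]
grip_width: 0.494
grip_force: 40.8
```

Emit:
drive_tool:
  commands: "0 -0.2 0 0 0 0 30;0 -0.06 0 0 0 0 30;0 0 0 0 0 0 30;0 0 0 0 0 0 30"

```text
time_s: 6.88
eef_pos: [469.7, -156.3, 204.4]
ee_rot: [-0.0, 0.711, 0.704, 0.0]
force: [0.1, 0.3, -0.3]
grip_width: 0.493
grip_force: 40.8
```

```bash
python3 - <<'E'
from h import *
T=capture("top");S=capture("scene"); s=sense();e=s["eef_pos"];print(e,s["force"],s["wrist_torque"],s["joints"])
a,b=[np.array(pix(p,e+[0,50,-20])).astype(int) for p in(T,S)]
o=[]
for p,u in((T,a),(S,b)):
    print(u,"hub",pix(p,e+[0,0,5]),"end",pix(p,e+[0,124,-4.3+2]),"lip",pix(p,e+[0,124,-25]),"nose",pix(p,[471.4,-157.3,134]))
    o.append(cv2.resize(p["pixels"][u[1]-40:u[1]+40,u[0]-40:u[0]+40],(400,400),interpolation=cv2.INTER_CUBIC))
cv2.imwrite("pics/g2.png",np.hstack(o))
E
```

```text
[ 469.87605979 -155.81400615  204.39492097] [ 0.67068134 -0.26759801 -0.89950955] [-0.05692913 -0.06453123  0.02174271] [-5.57441696e-01  2.87451593e-01  1.65164531e+00  2.10785346e-04
  1.20276660e+00 -5.49043087e-01]
[358 280] hub [np.float64(377.4688074348667), np.float64(280.93216039583444)] end [np.float64(331.6985414384504), np.float64(279.50659754403273)] lip [np.float64(331.5315689915848), np.float64(279.4396758673352)] nose [np.float64(375.51333016401634), np.float64(280.1319780968445)]
[241 203] hub [np.float64(219.53974286187741), np.float64(204.31365049549578)] end [np.float64(268.3501838032771), np.float64(183.59876080548025)] lip [np.float64(269.19130362420765), np.float64(191.3903939195489)] nose [np.float64(224.3860543829501), np.float64(230.33633794464643)]
```

View pics/g2.png

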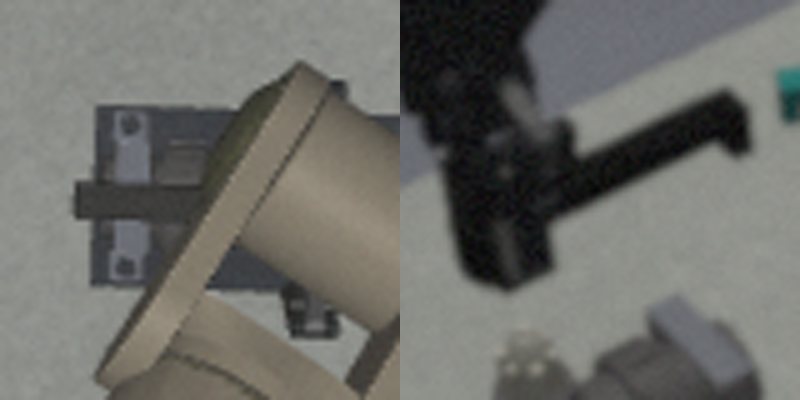

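Top view: the lever end is at (332.6,279.5), about 2 mm short of the nominal position along its length. The lever is level and lies along the pipe. I'll correct by about 1.5 mm in x and 0.6 mm in y, then lower it.

Emit:
drive_tool:
  commands: "0.015 0.006 -0.1 0 0 0 30;0 0 -0.15 0 0 0 30;0 0 -0.1 0 0 0 30;0 0 -0.03 0 0 0 30;0 0 -0.03 0 0 0 30;0 0 -0.03 0 0 0 30;0 0 0 0 0 0 30;0 0 0 0 0 0 30"

```text
time_s: 7.65
eef_pos: [471.5, -156.3, 160.5]
ee_rot: [0.0, 0.71, 0.704, 0.0]
force: [0.3, 0.1, 0.2]
grip_width: 0.495
grip_force: 40.9
```

Emit:
drive_tool:
  commands: "0 0 -0.02 0 0 0 30;0 0 -0.02 0 0 0 30;0 0 -0.02 0 0 0 30;0 0 -0.02 0 0 0 30;0 0 0 0 0 0 30;0 0 0 0 0 0 30"

```text
time_s: 8.15
eef_pos: [471.4, -156.2, 152.2]
ee_rot: [-0.0, 0.71, 0.704, -0.0]
force: [0.3, 0.6, -1.1]
grip_width: 0.495
grip_force: 40.9
```

Emit:
drive_tool:
  commands: "0 0 -0.01 0 0 0 30;0 0 -0.01 0 0 0 30;0 0 -0.01 0 0 0 30;0 0 0 0 0 0 30;0 0 0 0 0 0 30"

```text
time_s: 8.57
eef_pos: [471.4, -156.3, 149.2]
ee_rot: [-0.0, 0.71, 0.704, -0.0]
force: [-0.7, -0.9, -0.7]
grip_width: 0.497
grip_force: 40.9
```

Emit:
drive_tool:
  commands: "0 0 -0.01 0 0 0 30;0 0 -0.01 0 0 0 30;0 0 -0.01 0 0 0 30;0 0 0 0 0 0 30;0 0 0 0 0 0 30"

```text
time_s: 8.98
eef_pos: [471.5, -156.3, 146.7]
ee_rot: [0.0, 0.71, 0.704, 0.0]
force: [-1.7, 0.6, 4.6]
grip_width: 0.496
grip_force: 41.6
```

Touchdown came at the predicted height. I'll turn clockwise under this light pressure.

Emit:
drive_tool:
  commands: "0.001 0 0 0 0 -0.07 30;0.001 0 0 0 0 -0.07 30;0.001 0 0 0 0 -0.07 30;0.001 0 0 0 0 -0.07 30;0 0 0 0 0 0 30;0 0 0 0 0 0 30"

```text
time_s: 9.48
eef_pos: [471.8, -156.4, 146.7]
ee_rot: [0.0, 0.783, 0.621, -0.0]
force: [-1.9, -0.0, 5.3]
grip_width: 0.496
grip_force: 41.6
```

Emit:
drive_tool:
  commands: "0.001 0 0 0 0 -0.07 30;0.001 0 0 0 0 -0.07 30;0.001 0 0 0 0 -0.07 30;0.001 0 0 0 0 -0.07 30;0 0 0 0 0 0 30;0 0 0 0 0 0 30"

```text
time_s: 9.98
eef_pos: [471.8, -156.4, 146.7]
ee_rot: [-0.0, 0.847, 0.532, -0.001]
force: [-3.9, 0.1, 6.4]
grip_width: 0.493
grip_force: 41.7
```

Emit:
drive_tool:
  commands: "-0.003 0 0 0 0 -0.07 30;0 0 0 0 0 -0.05 30;0 0 0 0 0 -0.04 30;0 0 -0.002 0 0 -0.03 30;0 0 0 0 0 0 30"

```text
time_s: 10.4
eef_pos: [471.7, -156.4, 146.4]
ee_rot: [0.0, 0.884, 0.467, -0.0]
force: [-3.4, 0.0, 6.2]
grip_width: 0.494
grip_force: 41.7
```

Emit:
drive_tool:
  commands: "-0.003 0 0 0 0 -0.025 30;0 0 0 0 0 -0.025 30;0 0 0 0 0 0 30;0 0 0 0 0 0 30"

```text
time_s: 10.73
eef_pos: [471.6, -156.4, 146.2]
ee_rot: [0.0, 0.893, 0.45, -0.0]
force: [-2.8, -0.9, 4.4]
grip_width: 0.498
grip_force: 41.6
```

Emit:
drive_tool:
  commands: "0 0 0 0 0 -0.025 30;0 0 0 0 0 -0.025 30;0 0 0 0 0 0 30;0 0 0 0 0 0 30"

```text
time_s: 11.07
eef_pos: [471.6, -156.0, 145.7]
ee_rot: [-0.0, 0.902, 0.432, 0.0]
force: [0.2, 0.1, -1.2]
grip_width: 0.493
grip_force: 40.8
```

The contact force vanished at about 51°, where the cameras put the match. I'll centre by another degree and slide down.

Emit:
drive_tool:
  commands: "0 0 -0.01 0 0 -0.02 30;0 0 -0.01 0 0 -0.015 30;0 0 -0.01 0 0 0 30;0 0 0 0 0 0 30;0 0 0 0 0 0 30"

```text
time_s: 11.48
eef_pos: [471.5, -156.1, 142.9]
ee_rot: [-0.0, 0.908, 0.42, -0.0]
force: [-1.5, 1.4, -3.2]
grip_width: 0.495
grip_force: 40.8
```

Emit:
drive_tool:
  commands: "0 0 -0.02 0 0 0 30;0 0 -0.02 0 0 0 30;0 0 -0.02 0 0 0 30;0 0 -0.02 0 0 0 30;0 0 -0.02 0 0 0 30;0 0 -0.02 0 0 0 30;0 0 0 0 0 0 30;0 0 0 0 0 0 30"

```text
time_s: 12.15
eef_pos: [471.5, -156.2, 130.8]
ee_rot: [-0.0, 0.908, 0.42, -0.0]
force: [-1.9, 0.5, -2.2]
grip_width: 0.496
grip_force: 40.8
```

Emit:
drive_tool:
  commands: "0 0 -0.02 0 0 0 30;0 0 -0.02 0 0 0 30;0 0 -0.01 0 0 0 30;0 0 -0.01 0 0 0 30;0 0 -0.004 0 0 0 30;0 0 0 0 0 0 30;0 0 0 0 0 0 30;0 0 0 0 0 0 30"

```text
time_s: 12.82
eef_pos: [471.5, -156.2, 124.8]
ee_rot: [-0.0, 0.908, 0.42, -0.0]
force: [-3.5, 3.4, 4.1]
grip_width: 0.496
grip_force: 41.4
```

The lever is home: z is back to the bench-level offset of 24.8 above the seat, with light contact. Next is the swing, watching the forces.

Emit:
drive_tool:
  commands: "-0.003 0.003 0.002 0 0 -0.04 30;0 0 0 0 0 -0.06 30;0 0 0 0 0 -0.06 30;0 0 0 0 0 -0.06 30;0 0 0 0 0 -0.06 30;0 0 0 0 0 0 30;0 0 0 0 0 0 30"

```text
time_s: 13.4
eef_pos: [471.0, -155.7, 124.8]
ee_rot: [-0.0, 0.948, 0.318, -0.0]
force: [-4.3, 3.8, 2.9]
grip_width: 0.493
grip_force: 41.4
```

```bash
python3 -c "
from h import *
s=sense();print(s['force'],s['wrist_torque'])"
```

```text
[-4.31037016  3.79311265  2.89081455] [0.48255079 0.81859995 0.07518019]
```

Emit:
drive_tool:
  commands: "-0.003 0.003 0 0 0 -0.05 30;0 0 0 0 0 -0.06 30;0 0 0 0 0 -0.06 30;0 0 0 0 0 -0.06 30;0 0 0 0 0 0 30;0 0 0 0 0 0 30"

```text
time_s: 13.9
eef_pos: [470.9, -155.6, 124.8]
ee_rot: [-0.0, 0.973, 0.231, -0.0]
force: [-3.7, 1.1, 0.7]
grip_width: 0.494
grip_force: 41.2
```

```bash
python3 -c "
from h import *
s=sense();print(s['force'],s['wrist_torque'])"
```

```text
[-3.65611055  1.12602532  0.68634452] [0.38824061 0.65449605 0.06736194]
```

Emit:
drive_tool:
  commands: "-0.003 0 0 0 0 -0.05 30;0 0 0 0 0 -0.06 30;0 0 0 0 0 -0.06 30;0 0 0 0 0 -0.06 30;0 0 0 0 0 -0.06 30;0 0 0 0 0 -0.06 30;0 0 0 0 0 -0.06 30;0 0 0 0 0 0 30;0 0 0 0 0 0 30"

```text
time_s: 14.65
eef_pos: [470.8, -155.6, 124.8]
ee_rot: [-0.0, 0.997, 0.073, 0.0]
force: [-0.9, 3.0, -0.7]
grip_width: 0.494
grip_force: 41.1
```

```bash
python3 -c "
from h import *
s=sense();print(s['force'],s['wrist_torque'])"
```

```text
[-0.91958446  2.95403002 -0.67208423] [0.48286168 0.29626397 0.07476025]
```

Emit:
drive_tool:
  commands: "0 0.002 0 0 0 -0.05 30;0 0 0 0 0 -0.05 30;0 0 0 0 0 -0.05 30;0 0 0 0 0 -0.05 30;0 0 0 0 0 -0.03 30;0 0 0 0 0 0 30;0 0 0 0 0 0 30"

```text
time_s: 15.23
eef_pos: [470.8, -155.5, 124.9]
ee_rot: [0.0, 1.0, -0.018, 0.0]
force: [-0.8, 2.0, -1.7]
grip_width: 0.496
grip_force: 41.0
```

```bash
python3 -c "
from h import *
s=sense();print(s['force'],s['wrist_torque'])"
```

```text
[-0.79775855  2.04833455 -1.73448835] [0.39249855 0.22591392 0.11158434]
```

Yaw is now −2°. From here I'll take small steps and read the torque after each.

Emit:
drive_tool:
  commands: "0 0 0 0 0 -0.025 30;0 0 0 0 0 -0.025 30;0 0 0 0 0 0 30;0 0 0 0 0 0 30"

```text
time_s: 15.57
eef_pos: [470.8, -155.5, 124.9]
ee_rot: [-0.0, 0.999, -0.038, 0.0]
force: [-0.4, 2.2, -2.3]
grip_width: 0.495
grip_force: 40.9
```

```bash
python3 -c "
from h import *
s=sense();print(s['force'],s['wrist_torque'])"
```

```text
[-0.3900959   2.19520151 -2.27445071] [0.37454181 0.09923853 0.1085687 ]
```

Emit:
drive_tool:
  commands: "0 0 0 0 0 -0.025 30;0 0 0 0 0 0 30;0 0 0 0 0 0 30"

```text
time_s: 15.82
eef_pos: [470.7, -155.5, 124.9]
ee_rot: [-0.0, 0.999, -0.048, 0.0]
force: [0.1, 2.6, -2.2]
grip_width: 0.492
grip_force: 40.8
```

```bash
python3 -c "
from h import *
s=sense();print(s['force'],s['wrist_torque'])"
```

```text
[ 0.11282898  2.56519295 -2.21174299] [0.35552728 0.01796672 0.09121345]
```

Emit:
drive_tool:
  commands: "0 0 0 0 0 -0.025 30;0 0 0 0 0 0 30;0 0 0 0 0 0 30"

```text
time_s: 16.07
eef_pos: [470.8, -155.4, 124.9]
ee_rot: [-0.0, 0.998, -0.058, 0.0]
force: [-0.5, 1.7, -3.2]
grip_width: 0.495
grip_force: 40.8
```

```bash
python3 -c "
from h import *
s=sense();print(s['force'],s['wrist_torque'],s['ee_rot'])"
```

```text
[-0.5200603   1.74232473 -3.15567064] [ 0.36505347 -0.12625034  0.09193449] [-1.97558357e-05  9.98327395e-01 -5.78135734e-02  5.90925782e-05]
```

Emit:
drive_tool:
  commands: "0 0 0 0 0 -0.025 30;0 0 0 0 0 0 30;0 0 0 0 0 0 30"

```text
time_s: 16.32
eef_pos: [470.7, -155.4, 124.9]
ee_rot: [-0.0, 0.998, -0.068, 0.0]
force: [0.9, 1.9, -3.9]
grip_width: 0.489
grip_force: 40.8
```

```bash
python3 -c "
from h import *
s=sense();print(s['force'],s['wrist_torque'],s['ee_rot'])"
```

```text
[ 0.91077872  1.90384891 -3.87118492] [ 0.39315929 -0.15166196  0.1124881 ] [-2.80033410e-05  9.97709624e-01 -6.76424671e-02  4.86878862e-05]
```

Emit:
drive_tool:
  commands: "0 0 -0.003 0 0 -0.025 30;0 0 0 0 0 0 30;0 0 0 0 0 0 30"

```text
time_s: 16.57
eef_pos: [470.8, -155.5, 124.8]
ee_rot: [0.0, 0.997, -0.077, 0.0]
force: [-1.0, 2.5, 0.3]
grip_width: 0.495
grip_force: 41.3
```

```bash
python3 -c "
from h import *
s=sense();print(s['force'],s['wrist_torque'],s['ee_rot'])"
```

```text
[-0.96227011  2.49568219  0.26919615] [0.57356313 0.11639919 0.10130231] [ 4.63772257e-05  9.96999560e-01 -7.74070894e-02  1.32840676e-04]
```

Emit:
drive_tool:
  commands: "0 0 0 0 0 -0.02 30;0 0 0 0 0 0 30;0 0 0 0 0 0 30"

```text
time_s: 16.82
eef_pos: [470.8, -155.5, 124.8]
ee_rot: [0.0, 0.996, -0.085, 0.0]
force: [-0.5, 4.1, 2.3]
grip_width: 0.494
grip_force: 41.7
```

```bash
python3 - <<'E'
from h import *
s=sense();print(s['force'],s['wrist_torque'],s['ee_rot'])
T=capture("top");S=capture("scene"); e=s["eef_pos"]
o=[]
for p in(T,S):
    u=np.array(pix(p,e+[50,0,-20])).astype(int)
    y=np.radians(-9); print(u,"end",pix(p,e+[124*np.cos(y),124*np.sin(y),0]))
    o.append(cv2.resize(p["pixels"][u[1]-40:u[1]+40,u[0]-40:u[0]+40],(400,400),interpolation=cv2.INTER_CUBIC))
cv2.imwrite("pics/g3.png",np.hstack(o))
E
```

```text
[-0.47475419  4.05636386  2.34380189] [0.62356122 0.14421511 0.2582964 ] [ 7.27089223e-05  9.96375916e-01 -8.50589041e-02  1.09158080e-04]
[374 262] end [np.float64(382.4558544782328), np.float64(237.58942628747937)]
[238 251] end [np.float64(247.47031866724313), np.float64(269.0689152185004)]
```

View pics/g3.png

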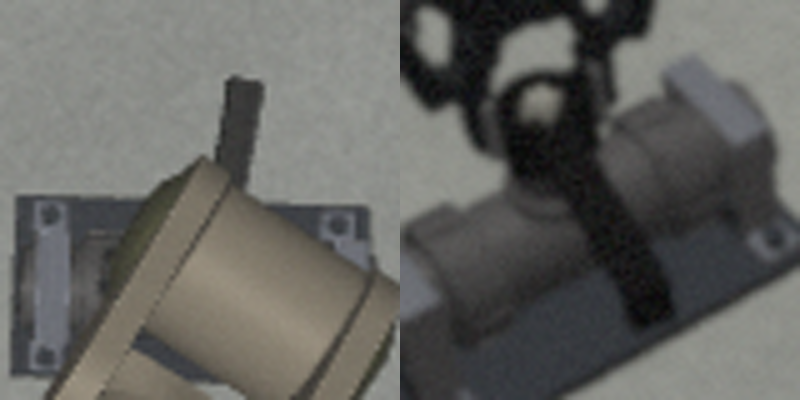

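The pictures show the lever home on the neck and pointing away from the robot, about 9° past square, with its end at about (382.5,237.5) in the top image. The torque has just risen from 0.10 to 0.26 N m, so the stop may be near. I'll take one more small step to confirm.

Emit:
drive_tool:
  commands: "0 0 0 0 0 -0.012 30;0 0 0 0 0 0 30;0 0 0 0 0 0 30"

```text
time_s: 17.17
eef_pos: [470.8, -155.5, 124.8]
ee_rot: [0.0, 0.996, -0.09, 0.0]
force: [-1.3, 4.7, 5.7]
grip_width: 0.495
grip_force: 42.2
```

```bash
python3 -c "
from h import *
s=sense();print(s['force'],s['wrist_torque'],s['ee_rot'])"
```

```text
[-1.27743456  4.71358846  5.69242144] [0.69840366 0.217338   0.54626458] [ 9.99233329e-05  9.95971104e-01 -8.96746309e-02  1.06438816e-04]
```

The torque climbs steeply over half a degree (0.26 to 0.55 N m, about 4.5 N at the arm's end), so this is the stop. I'll ease off, release and rise.

Emit:
drive_tool:
  commands: "0 0 0 0 0 0.012 30;0 0 0 0 0 0 40;0 0 0 0 0 0 60;0 0 0 0 0 0 75;0 0 0 0 0 0 75;0 0 0 0 0 0 75;0 0 0 0 0 0 75;0 0 0 0 0 0 75"

```text
time_s: 17.83
eef_pos: [470.7, -155.6, 124.6]
ee_rot: [0.0, 0.996, -0.085, 0.0]
force: [0.5, 0.8, -0.0]
grip_width: 0.753
grip_force: 0.0
```

Emit:
drive_tool:
  commands: "0 0 0.05 0 0 0 75;0 0 0.1 0 0 0 75;0 0 0.2 0 0 0 75;0 0 0.3 0 0 0 75;0 0 0.3 0 0 0 75;-0.1 0.1 0.3 0 0 0 75;-0.1 0.3 0.2 0 0 0 75;-0.1 0.4 0 0 0 0 75;-0.1 0.4 0 0 0 0 75;-0.1 0.4 0 0 0 0 75;-0.1 0.4 0 0 0 0 75;-0.1 0.4 0 0 0 0 75;-0.1 0.4 0 0 0 0 75;0 0 0 0 0 0 75;0 0 0 0 0 0 75"

```text
time_s: 19.08
eef_pos: [390.1, 126.1, 270.6]
ee_rot: [-0.0, 0.997, -0.083, 0.001]
force: [0.0, -1.7, 0.6]
grip_width: 0.751
grip_force: 0.0
```

```bash
python3 - <<'E'
from fit import *
T=capture("top");S=capture("scene")
v0=[471,-157,-.17]
d=T["pixels"]
c=np.array([[375,262],[235,245]])
o=[cv2.resize(p["pixels"][u[1]-40:u[1]+40,u[0]-40:u[0]+40],(400,400),interpolation=cv2.INTER_CUBIC) for p,u in zip((T,S),c)]
cv2.imwrite("pics/g4.png",np.hstack(o))
for z,n in((130,"bore_top"),(120,"lever_end")): print(n,[ (np.round(b["position"],1),np.round(pos(T,b["position"],z),1)) for b in boxes_of(T,n)[:4]])
E
```

```text
bore_top [(array([162.9, 244. ]), array([555.6, 450.8, 130. ])), (array([376. , 263.2]), array([ 519.4, -157.8,  130. ])), (array([274.8, 334.7]), array([308.7, 122.9, 130. ]))]
lever_end [(array([377.9, 262.6]), array([ 521.5, -164.1,  120. ])), (array([163.1, 242. ]), array([561.8, 453. , 120. ])), (array([276. , 335.8]), array([304.7, 120.1, 120. ]))]
```

View pics/g4.png

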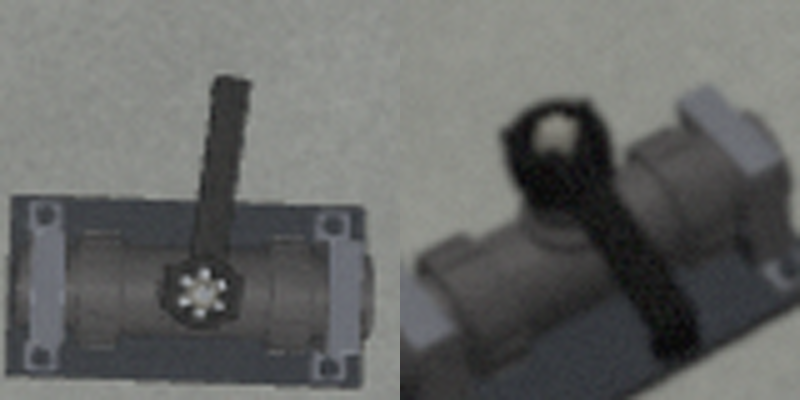

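```bash
python3 - <<'E'
from h import *
T=capture("top")
f=lambda x,y,z:pos(T,(335+x/5-.4,222+y/5-.4),z)
h=f(202,294,130);e=f(231,77,122);m=f(212,230,126);print(h,e,m,np.degrees(np.arctan2(*(e-h)[[1,0]])))
g=T["pixels"].astype(float).mean(2)
P=[]
for r in range(240,266):
    row=g[r,366:392]; bg=np.median(row); w=np.clip(bg-row-12,0,None); 
    if r<259: P.append(((w*np.arange(366,392)).sum()/w.sum(),r))
W=np.array([pos(T,u,125) for u in P]); k=np.polyfit(W[:,0],W[:,1],1); print("arm yaw",np.degrees(np.arctan(k[0])),"y at hub",np.polyval(k,471.4),"at end",np.polyval(k,471.4+117))
E
```

```text
[ 470.57075948 -156.22626471  130.        ] [ 594.9638821  -170.35299062  122.        ] [ 507.09582182 -161.34474889  126.        ] -6.479046475222257
arm yaw -6.102746191918902 y at hub -157.62548866264092 at end -170.1348535137484
```

```bash
python3 -c "
from rig import *
print(finish_job())"
```

```text
the job is handed in; nothing more can be done
None
```

The long lever is fully home on the stem and was swung clockwise until I felt the closed stop, then released; it rests about 6° past square by the last picture (about 10° by the gripper at the stop), and the job is handed in with no verdict returned.

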